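# Press a terrine in the ratchet bench press

## Robot

A 6-joint arm with a two-finger parallel gripper is mounted at the origin on a cart in front of the work surface, level with it; the furniture and walls round the work are solid. World frame = base frame: x ahead of the robot, y to its left, z up, the work surface at z = 0. Lengths are in m, angles in rad, forces in N, time in s.
With the tool pointing down it reaches from about 0.275 to 0.725 m from the base axis. Payload 15.9 kg.
Tool frame: the origin (TCP) lies on the centre line of the jaws, within the pads' length; the fingertips stand 25 mm ahead of it and the grasp point (between the pads) lies 6 mm ahead of it (manip.finger_overhang is the z of the fingertips in the tool frame, in m); z points along the fingers, y is the line along which they close (so a half turn about z gives the same grasp; the last joint's range is limited). The gripper opens to 85 mm and grips with 20 to 120 N. Pads are 22 mm wide; open, the fingers measure 114 mm over their backs; the gripper's body (76 mm by 85 mm) begins 54 mm behind the grasp point. The pads swing forward as they close: fully open they stand 13 mm farther back than shut.
Start: joints at [1.29, 0.213, -0.034, 1.323, 0, 1.571], TCP at [0.139, 0.48, 0.256] pointing down, gripper open.
Joint ranges: [-2.98, 2.98], [-0.74, 1.72], [-1.14, 1.35], [-2.1, 2.04], [-1.57, 1.44], [-3.14, 3.14]. Speed limits (rad/s): [1.89, 1.89, 2.39, 2.57, 3.14, 3.14].

## Interface

Orientations are given as a rotation vector (axis times angle).
In Python, from bench import manip, monitor, get_image, camera_model, close_job gives the robot as it stands (manip), with the cameras as plain functions, the readings (monitor) and the job as plain functions.
- The arm moves only by the shell command python3 steer.py 'ROWS' [FORCE]. ROWS is a JSON list of rows, 1 to 10 of them, each of 7 numbers: the finger opening in m, then dx, dy, dz in m, then a rotation vector rx, ry, rz in rad; each row shifts and turns the commanded pose from where the row before left it, along the tool's axes as they then stand; what a row does not reach is not made up. A row lasts 1/10 s, in which the tool goes at most 0.05 m and 0.15 rad, less where a joint would pass 70% of its speed; a pose out of reach is approached as far as the arm can. The fingers move at their own pace and stop on an object; FORCE is the grip in N (left out, the last holds). Time passes only in rows, so rows that do not move let the fingers close. It prints the time, the measured TCP pose, the force, the opening and the grip force at its end.
- monitor.observe(): the state, without advancing time (a new reading comes with each control period).
- get_image(name): name is "scene" or "top"; returns the picture (384x512x3 uint8, blue, green, red); there is no depth.
- camera_model(name): a dict with "mtx" (3x3 intrinsics, pixels), "T" (4x4, takes a point from camera to world coordinates). Camera axes: x right, y up, looking along -z (the intrinsics and any distortion apply to the point x, -y, -z); pixel columns grow to the right and rows downward; lengths in m; the calibration is good to about 2 mm. A picture is of the moment at which its call begins. camera_model takes no time and is no camera call.
- close_job(): hands the job in; it is judged then, once.
The state is a dict: "time": time; "joint_positions": joint angles; "qvel": joint speeds; "effort": joint torques, N m; "ee_pos": TCP position; "orientation": TCP orientation; "wrist_force": force on the tool from outside, world axes, zero at the start; "wrist_torque": the same for the moment, N m; "opening": finger opening in m; "gripper_force": force on a finger pad.
Only numpy, scipy, OpenCV 4.12 (cv2) and the standard library are available. Lean on these libraries where they do the work, as an engineer would, in place of code of your own. Each camera call takes 0.05 s, during which the arm holds its last target. There are 200 camera calls.

## Task

Stand the loaf-shaped steel terrine mould upright on the bed of the bench press, lengthways (one end to the back stop), square and centred under the round foot. Then pump the press's handle in full strokes, from its upper stop to its lower stop and back, until the foot meets the mould's wooden lid, and give it two more full strokes to squeeze the spring; do not push the ram, spring or foot themselves. Leave the handle fully up with the mould held in the press, and do not disturb the tin, the spice jar, the tea carton, the salt pot or the jug.

Things in the scene. Friction and masses are not known exactly. Their poses are not given: they have to be found in the camera images.
- press: Bench press, fixed: pale wooden base board 235 (x) x 170 (y) mm, steel column at its back (from x = 70 mm on) and an overhanging steel head; open to the front and both sides. Origin: at worktop height straight below the ram's axis, which is also the middle of the bed; x points from the front to the column, y to the left of one facing the press, z up.
- press_bed (a point): Middle of the press's bed, where the middle of the mould's underside belongs: a flat steel plate 150 (x) x 110 (y) mm, 25 mm over the worktop. The back stop is a low steel strip across the bed; its front face is 71 mm behind this point (6 mm behind a centred mould) and 13 mm higher than the bed.
- head_front (a point): Foremost, lowest point of the press's head, on the lever's hub: 35 mm in front of the ram's axis, 182 mm over the worktop. The head is 92 mm wide and 80 mm high from here; the ram's bar stands up out of it. Below it hang only the ram's flange, the coil spring and the foot, all within 25 mm of the ram's axis.
- mould: Loose steel terrine mould like a small loaf tin with rows of drain holes, 130 (x) x 58 (y) x 50 (z) mm, filled, its pale wooden pressing lid already in; the lid's flat top (118 x 48 mm) is 58 mm over the underside. Same either way round. 0.35 to 0.7 kg. Origin: centre of the underside, x along its length, z up. Starts to the left or the right of the press.
- lever (a joint): Press handle, rad: 0 = upper stop (0.375 above level), 0.75 = lower stop (0.375 below level). Turns about the press's x; stays where left, 2 to 5 N at the grip move it. Each full stroke drives the ram down one 8 mm tooth (the first 2 to 16 mm); a pawl holds it while the handle is raised, giving back up to 3 mm under load. Starts 0 to 0.25.
- lever_grip (a point): Middle of the handle's round wooden grip, 158 mm from the lever's axis. The grip is 22 mm thick and 100 mm long, along the lever, which points to the press's right (-y). The point's x is along the lever's axis, its -y points outwards along the lever. Wall cabinets hang behind and above it (from about x = 0.58 m, 0.49 m over the worktop).
- lever_axis (a point): Point on the lever's axis in the plane in which the grip swings: 22 mm in front of the ram's axis, 222 mm over the worktop.
- ram (a joint): How far the toothed ram has gone down, in m (0 = highest). Starts between 0 and 0.016; it stays where it is and cannot be pushed back up.
- foot (a joint): How far the spring between ram and foot is squeezed, in m: 0 while the foot hangs free, at most 0.032; 2 N plus 0.7 N per mm. The stroke that brings the foot down on the lid of a mould on the bed leaves it at about 0.004, the next at about 0.009 and the one after at about 0.017 (handle up again).
- foot_face (a point): Centre of the underside of the round steel foot (50 mm across) that presses on the lid. Hanging free it is 123 mm minus the ram's travel over the worktop, so at the start 24 to 40 mm higher than the lid of a mould on the bed.
- tin: Food tin, 75 mm across, 110 mm high; bystander. Origin: centre of the underside.
- spice_jar: Spice jar, 45 mm across, 106 mm high, with a screw cap; bystander that stands close beside the far half of the mould. Origin: centre of the underside.
- tea_carton: Tea carton 70 x 127 x 88 mm; bystander. Origin: centre of the underside.
- salt_pot: Dark glazed salt pot with a cork-rimmed mouth, 116 x 104 x 109 mm; bystander. Origin: centre of the underside.
- jug: White milk jug 67 x 103 x 85 mm; bystander. Origin: centre of the underside.

How it is judged:
On the way, in this order (a step that is already met when the one before it is completed fails the run):
1. the mould stands on the bed, lengthways and centred under the foot, let go, with the foot still clear of it (x of mould in the frame of press between -0.018 and 0.014 m and y of mould in the frame of press between -0.014 and 0.014 m and z of mould in the frame of press between 0.02 and 0.03 m and angle between the x axis of mould and the x axis of press, either way round below 0.17 rad and angle between mould's own z axis and vertical below 0.05 rad and contact force between mould and the fingers below 0.3 N and value of joint foot below 0.001 m), for 0.2 s.
2. the handle is pushed fully down to its lower stop (value of joint lever above 0.68 rad), for 0.02 s.
3. the foot has come down on the lid and begins to squeeze the spring (value of joint foot above 0.0015 m), for 0.05 s.
At the end, for the whole second after the job is handed in: The mould stands flat on the bed, centred within 14 mm (18 mm to the front) and turned less than 10 degrees; the foot presses on its lid with the spring squeezed 12.5 to 22.5 mm (two strokes after touching); the handle is within 0.12 rad of its upper stop; all at rest (x of mould in the frame of press between -0.018 and 0.014 m and y of mould in the frame of press between -0.014 and 0.014 m and z of mould in the frame of press between 0.02 and 0.03 m and angle between the x axis of mould and the x axis of press, either way round below 0.17 rad and angle between mould's own z axis and vertical below 0.05 rad and value of joint foot between 0.0125 and 0.0225 m and value of joint lever below 0.12 rad and linear speed of mould below 0.02 m/s and contact force between mould and foot above 5 N).
It fails at once if the tin, spice jar, tea carton, salt pot or jug is moved by more than 20 mm or tipped (distance of any of tin, spice_jar, tea_carton, salt_pot, jug from where it was at the start of the episode above 0.02 m or angle between any of tin, spice_jar, tea_carton, salt_pot, jug's own z axis and vertical above 0.3 rad).
It fails at once if the robot pushes on the ram, the spring or the foot instead of the handle (contact force between any of the arm, the fingers and ram above 2 N).
It fails at once if the mould is tipped over (angle between mould's own z axis and vertical above 0.6 rad).
It also fails if it takes over 72 s, if anything falls off the work surface, if the arm or the gripper's body presses on something with over 40 N, if the wrist force passes 120 N, or if a joint passes its speed limit or range.

## Working session

There is one attempt and no reset: what is moved stays moved. The work goes in short steps, Python scripts to look and compute and a shell command to move; the robot and the scene stay as the last step left them, time stands still between calls to the robot, and variables do not carry over. Pictures are saved under pics/ and viewed, at most 10 in all, crops included, and the job is handed in when it is done.

```bash
ls; mkdir -p pics
python3 - <<'E'
from bench import manip, monitor, get_image, camera_model, close_job
import cv2,numpy as np
np.set_printoptions(precision=4,suppress=True)
for n in("scene","top"):
    cv2.imwrite(f"pics/{n}0.png",get_image(n)); m=camera_model(n); print(n,m)
print(monitor.observe(), manip.finger_overhang)
E
```

```text
bench.py
pics
steer.py
scene {'mtx': array([[350.0347,   0.    , 253.9049],
       [  0.    , 350.0347, 197.5505],
       [  0.    ,   0.    ,   1.    ]]), 'T': array([[ 0.8464,  0.3806, -0.3725,  0.0115],
       [-0.5325,  0.6114, -0.5853, -0.9126],
       [ 0.005 ,  0.6938,  0.7201,  1.3   ],
       [ 0.    ,  0.    ,  0.    ,  1.    ]])}
top {'mtx': array([[458.3184,   0.    , 251.373 ],
       [  0.    , 458.3184, 184.8795],
       [  0.    ,   0.    ,   1.    ]]), 'T': array([[ 0.0038,  0.7902, -0.6128, -0.5507],
       [-1.    ,  0.0072,  0.003 ,  0.0135],
       [ 0.0068,  0.6128,  0.7902,  1.633 ],
       [ 0.    ,  0.    ,  0.    ,  1.    ]])}
{'time': 0.1, 'joint_positions': array([ 1.29  ,  0.2133, -0.035 ,  1.3235, -0.    ,  1.5708]), 'qvel': array([ 0.0007, -0.0016,  0.002 ,  0.0015,  0.0021,  0.0021]), 'effort': array([  0.0005, -68.725 ,  48.7808,   0.0122,  -0.0002,   0.    ]), 'ee_pos': array([0.1385, 0.4801, 0.2559]), 'orientation': array([-0.4396, -3.1105,  0.0016]), 'wrist_force': array([ 0.0676,  0.1622, -0.0129]), 'wrist_torque': array([ 0.0021, -0.0324, -0.059 ]), 'gripper_force': 0.0, 'opening': 0.08504512733276218} 0.025
```

View pics/scene0.png

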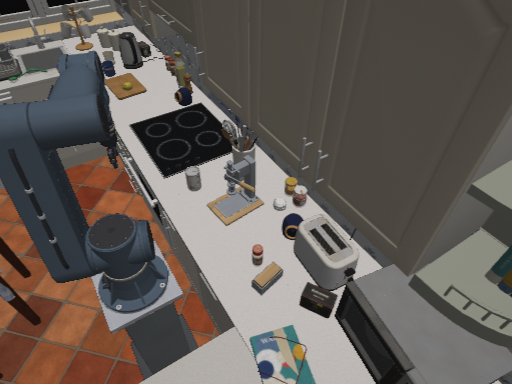

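View pics/top0.png

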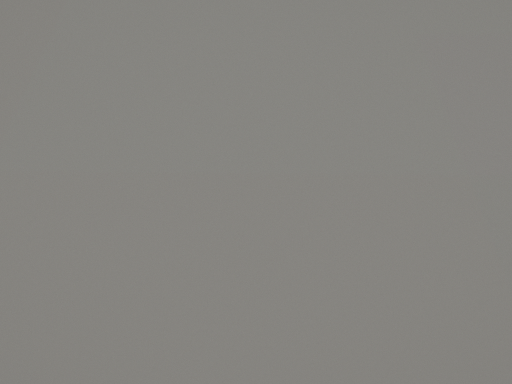

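The scene view shows the press at about (238,190) and the tin at (193,178). The mould is at (267,277) with the spice jar behind it at (258,252), the carton at (318,300) and the salt pot at (292,226). The top view is uniformly grey, so I'll check whether that changes and enlarge the scene view.

Run:
```python
from bench import manip, monitor, get_image, camera_model, close_job
import cv2,numpy as np
t=get_image("top"); print(t.std((0,1)),t.min((0,1)),t.max((0,1)))
im=get_image("scene"); c=im[130:330,170:350]
a=cv2.resize(im[225:325,225:345],None,fx=5,fy=5,interpolation=cv2.INTER_CUBIC)
b=cv2.resize(im[145:230,175:295],None,fx=6,fy=6,interpolation=cv2.INTER_CUBIC)
cv2.imwrite("pics/cropA.png",a); cv2.imwrite("pics/cropB.png",b)
```

```text
[1.07789408 1.08818516 1.02398774] [123 127 129] [133 136 138]
```

View pics/cropA.png

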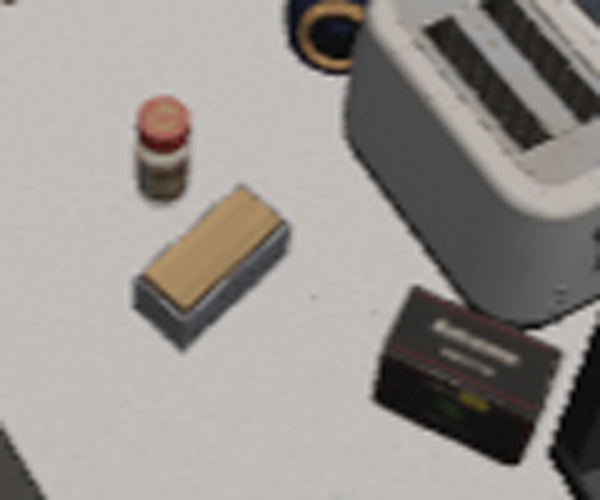

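View pics/cropB.png

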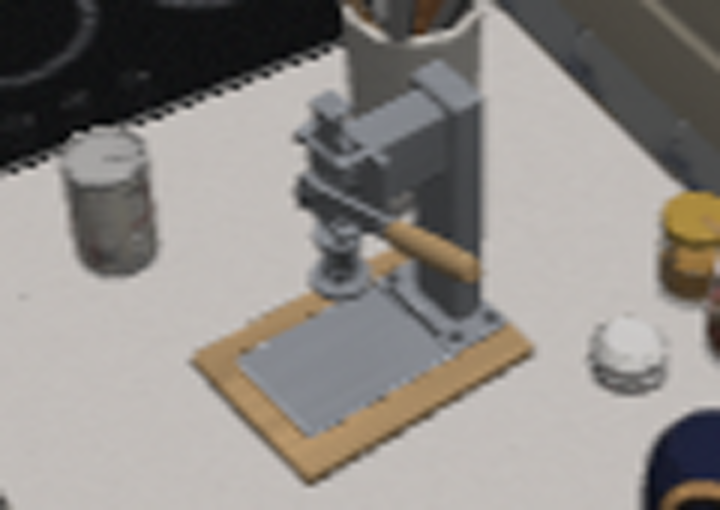

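Zoomed in, the lid corners are at about (143,277), (243,186), (287,225) and (185,308) in crop A. In crop B the bed's front corners are (238,358) and (310,435), the board's are (195,360), (312,482) and (533,350), the grip runs (392,232)–(475,268), and the foot is near (341,283). The top camera stays blank, so I'll fit known shapes in the scene view and leave heights partly free as a check.

```bash
cat > h.py <<'E'
from bench import manip, monitor, get_image, camera_model, close_job
import cv2,numpy as np
from scipy.optimize import least_squares as ls
from scipy.spatial.transform import Rotation as R
np.set_printoptions(precision=4,suppress=True)
M=camera_model("scene");K=M["mtx"];T=np.linalg.inv(M["T"])
def proj(P):
    P=np.atleast_2d(P);c=P@T[:3,:3].T+T[:3,3];c=c*[1,-1,-1];q=c@K.T;return q[:,:2]/q[:,2:]
def place(L,x,y,a): # local pts -> world
    L=np.array(L,float);return np.c_[x+L[:,0]*np.cos(a)-L[:,1]*np.sin(a),y+L[:,0]*np.sin(a)+L[:,1]*np.cos(a),L[:,2]]
A=lambda p:(np.array(p,float)+.5)/5-.5+225
B=lambda p:(np.array(p,float)+.5)/6-.5+[175,145]
def wood(im,fg=None):
    d=im.astype(float);return d[...,2]-d[...,0]
def polymoments(P):
    m=cv2.moments((P*1000-0).astype(np.float32).reshape(-1,1,2));c=np.array([m['m10'],m['m01']])/m['m00']/1000
    return c,np.array([m['mu20'],m['mu11'],m['mu02']])/m['m00']/1e6,abs(m['m00'])/1e6
E
python3 - <<'E'
from h import *
im=get_image("scene")
# mould: lid soft mask moments + corners
lidA=A([[143,277],[243,186],[287,225],[185,308]])
w=wood(im); poly=cv2.dilate(cv2.fillConvexPoly(np.zeros(w.shape,np.uint8),np.round(lidA).astype(int),1),np.ones((5,5)))
# wood minus bg
bg=8; fg=np.percentile(w[poly>0],75); s=np.clip((w-bg)/(fg-bg),0,1)*poly
m=cv2.moments(s.astype(np.float32)); c=np.array([m['m10'],m['m01']])/m['m00']; mu=np.array([m['mu20'],m['mu11'],m['mu02']])/m['m00']
print("fg",fg,"centroid",c,"mu",mu,"area",m['m00'],"corner centroid",lidA.mean(0))
loc=lambda z,l=.059,b=.024:[[-l,b,z],[l,b,z],[l,-b,z],[-l,-b,z]]
low=A([[137,310],[183,350],[288,250]])
def f(p,z=.058):
    cc,mm,a=polymoments(proj(place(loc(z),*p)));return np.r_[(cc-c)*5,(mm-mu)*.5]
r=ls(f,[.45,-.3,0]); print("lid moments fit",r.x,r.fun); print("area model",polymoments(proj(place(loc(.058),*r.x)))[2])
bot=[[-.065,.029,0],[-.065,-.029,0],[.065,-.029,0]]
g=lambda p:np.r_[(proj(place(loc(p[3]),*p[:3]))-lidA).ravel(),(proj(place(bot,*p[:3]))-low).ravel()]
r=ls(g,[.45,-.3,0,.058],x_scale=[.1,.1,.1,.01]); print("corner fit incl height",r.x,np.abs(r.fun).max())
# jar base: centre about half radius above bottom pixel
jb=lambda p:np.r_[proj([p[0],p[1],.106])[0]-A([163,112])]
j=ls(jb,[.45,-.2]); print("jar",j.x)
# press
uv=B([[238,358],[310,435],[195,360],[312,482],[533,350]])
def pm(p):
    x,y,a,xf,zb=p;return proj(place([[-.075,.055,.025],[-.075,-.055,.025],[xf,.085,zb],[xf,-.085,zb],[xf+.235,-.085,zb]],x,y,a))
r=ls(lambda p:np.r_[(pm(p)-uv).ravel(),(p[3]+.1)*20],[.5,0,0,-.1,.02],x_scale=[.1,.1,.1,.1,.02]); P=r.x; print("press",P,"res",r.fun)
# foot: bottom pixel & sides
th=np.linspace(0,2*np.pi,73)
def foot(z):
    q=proj(place(np.c_[.025*np.cos(th),.025*np.sin(th),0*th+z],*P[:3]));return q
for z in(.123,.115,.107): q=foot(z);print("foot z",z,"left",q[:,0].min(),"right",q[:,0].max(),"bottom",q[:,1].max())
print("obs",B([310,280]),B([371,280]),B([340,298]))
# lever
for a in(0,.1,.2,.25):
    e=.375-a; L=[[-.022,-d*np.cos(e),.222+d*np.sin(e)] for d in(.108,.158,.208)];print("lever",a,proj(place(L,*P[:3])).ravel())
print("grip obs",B([392,232]),B([475,268]))
E
```

```text
fg 67.0 centroid [267.0491 274.1663] mu [ 38.332  -23.9768  30.9554] area 290.9152536354959 corner centroid [267.5 274.4]
lid moments fit [ 0.45   -0.3002  0.    ] [-18.7393  13.8175   7.3842   0.5951  -4.5603]
area model 303.59371026123046
corner fit incl height [ 0.4741 -0.2945  0.2301  0.0487] 0.845789495461986
jar [ 0.4883 -0.1917]
press [ 0.5589  0.1458  0.1135 -0.099   0.0108] res [-0.5362 -0.3128  0.3728  0.0193 -0.4932  0.0241 -0.2387  0.2753  0.9033
 -0.1755  0.0204]
foot z 0.123 left 226.40984681584837 right 236.89335699401613 bottom 193.15053208766912
foot z 0.115 left 226.49609986292484 right 236.94349433303518 bottom 194.336544966021
foot z 0.107 left 226.5817618418408 right 236.99328858524936 bottom 195.51435165085454
obs [226.25 191.25] [236.4167 191.25  ] [231.25 194.25]
lever 0 [239.9951 181.6774 246.5813 184.4921 253.52   187.4574]
lever 0.1 [240.5323 183.8274 247.3504 187.6981 254.5066 191.7607]
lever 0.2 [240.9224 185.8794 247.8915 190.7425 255.1754 195.8253]
lever 0.25 [241.0613 186.8617 248.0757 192.1934 255.3903 197.7534]
grip obs [239.9167 183.25  ] [253.75 189.25]
```

```bash
cat >> h.py <<'E'
from scipy.ndimage import map_coordinates as mc
def edgefit(im,model,p0,xs,rng=2.0,prior=None,it=6):
    """model(p)-> list of (worldA,worldB); ICP to the strongest subpixel gradient across each edge"""
    g=im.astype(float);p=np.array(p0,float);o=np.linspace(-rng,rng,41)
    for k in range(it):
        E=[]
        for a,b in model(p):
            S=np.linspace(.12,.88,12);q=proj(a+(b-a)*S[:,None]);d=q[-1]-q[0];n=np.array([-d[1],d[0]])/np.hypot(*d)
            pts=q[:,None]+o[None,:,None]*n;
            v=np.stack([mc(g[...,c],[pts[...,1],pts[...,0]],order=1) for c in range(3)],-1)
            gr=np.linalg.norm(np.gradient(v,axis=1),axis=-1).mean(0)*np.exp(-(o/rng)**2)
            i=gr.argmax();w=np.abs(o-o[i])<.7;E.append(((o*gr)[w].sum()/gr[w].sum(),n,q.mean(0),q))
        tgt=[(e[3]+e[0]*e[1],e[1]) for e in E]
        def f(pp):
            r=[]
            for (a,b),(t,n) in zip(model(pp),tgt):
                S=np.linspace(.12,.88,12);q=proj(a+(b-a)*S[:,None]);r+=list(((q-t)@n)[[0,-1]])
            return np.r_[r,prior(pp) if prior else []]
        s=ls(f,p,x_scale=xs,loss='soft_l1',f_scale=.3);p=s.x
    return p,np.array([e[0] for e in E]),s
E
cat > fit1.py <<'E'
from h import *
im=np.mean([get_image("scene").astype(float) for _ in range(2)],0)
def mould(p):
    z=p[3];t=place([[-.059,.024,z],[.059,.024,z],[.059,-.024,z],[-.059,-.024,z]],*p[:3])
    b=place([[-.065,.029,0],[-.065,-.029,0],[.065,-.029,0]],*p[:3])
    return [(t[0],t[1]),(t[1],t[2]),(t[2],t[3]),(t[3],t[0]),(b[0],b[1]),(b[1],b[2])]
for pr in(None,lambda p:(p[3]-.058)*2000):
    p,e,s=edgefit(im,mould,[.474,-.2945,.2301,.055],[.1,.1,.1,.02],prior=pr);print("mould",p,"last offsets",e)
lidA=proj(place([[-.059,.024,.058],[.059,.024,.058],[.059,-.024,.058],[-.059,-.024,.058]],*p[:3]))
w=wood(im);poly=cv2.dilate(cv2.fillConvexPoly(np.zeros(w.shape,np.uint8),np.round(lidA).astype(int),1),np.ones((5,5)))
s=np.clip((w-8)/59,0,1)*poly;m=cv2.moments(s.astype(np.float32));print("lid centroid",m['m10']/m['m00'],m['m01']/m['m00'],"model",lidA.mean(0))
def press(p):
    x,y,a,xf,zb=p
    b=place([[-.075,.055,.025],[-.075,-.055,.025],[.055,-.055,.025],[-.03,.055,.025]],x,y,a)
    w=place([[xf,.085,zb],[xf,-.085,zb],[xf+.235,-.085,zb],[xf+.08,.085,zb]],x,y,a)
    return [(b[0],b[1]),(b[1],b[2]),(b[0],b[3]),(w[0],w[1]),(w[1],w[2]),(w[0],w[3])]
p,e,s=edgefit(im,press,[.5589,.1458,.1135,-.099,.0108],[.1,.1,.1,.1,.02],prior=lambda p:[(p[3]+.1)*50,(p[4]-.018)*50]);print("press",p,"offs",e)
E
python3 fit1.py
```

```text
mould [ 0.4721 -0.2939  0.2306  0.0572] last offsets [-0.1694 -0.0168 -0.173  -0.0897 -0.0193  0.0004]
mould [ 0.472  -0.294   0.2307  0.058 ] last offsets [-0.1651 -0.0094 -0.182  -0.097  -0.0991 -0.0755]
lid centroid 267.04637149166297 274.15853055305075 model [267.0119 273.3155]
press [ 0.5559  0.1417  0.0623 -0.1028  0.0158] offs [-0.0281 -0.0197 -0.0049 -0.0027  0.4161 -0.3047]
```

```bash
cat > fit2.py <<'E'
from h import *
im=np.mean([get_image("scene").astype(float) for _ in range(2)],0)
def press(p,full=False):
    x,y,a,xf,zb=p
    b=place([[-.075,.055,.025],[-.075,-.055,.025],[.055,-.055,.025],[-.03,.055,.025]],x,y,a)
    w=place([[xf,.085,0],[xf,-.085,0],[xf+.235,-.085,0]],x,y,a); l=place([[xf,.085,zb],[xf+.08,.085,zb]],x,y,a)
    return [(b[0],b[1]),(b[1],b[2]),(b[0],b[3]),(w[0],w[1]),(w[1],w[2]),(l[0],l[1])]
for pr in([.5589,.1458,.1135,-.099,.018],[.5559,.1417,.0623,-.1028,.018]):
    p,e,s=edgefit(im,press,pr,[.1,.1,.1,.1,.02],prior=lambda p:[(p[3]+.1)*50,(p[4]-.018)*100]);print("press",p,"offs",e,s.cost)
th=np.linspace(0,2*np.pi,73)
big=cv2.resize(im[145:230,175:295].clip(0,255).astype(np.uint8),None,fx=6.6,fy=6.6,interpolation=cv2.INTER_CUBIC)
D=lambda q:tuple(np.round((np.array(q)-[175,145]+.5)*6.6-.5).astype(int))
for a,b in press(p): cv2.line(big,D(proj(a)[0]),D(proj(b)[0]),(0,0,255),1)
for z in(.1155,):
    for q in proj(place(np.c_[.025*np.cos(th),.025*np.sin(th),0*th+z],*p[:3])): cv2.circle(big,D(q),1,(0,255,0),-1)
e=.375-.04
for d in(.108,.158,.208): cv2.circle(big,D(proj(place([[-.022,-d*np.cos(e),.222+d*np.sin(e)]],*p[:3]))[0]),3,(255,0,0),1)
for q in ([.07,.046,.025],[.07,-.046,.025],[-.035,0,.182],[.071,-.055,.038],[.071,.055,.038]): cv2.circle(big,D(proj(place([q],*p[:3]))[0]),3,(255,0,255),1)
cv2.imwrite("pics/ov1.png",big)
E
python3 fit2.py
```

```text
press [ 0.555   0.1461  0.1477 -0.0954  0.0198] offs [ 0.0253  0.2577  0.086  -0.0585 -0.4855 -0.1409] 0.263656735411326
press [ 0.5551  0.145   0.1103 -0.0955  0.0182] offs [ 0.0189  0.1504  0.1816 -0.0792 -0.7082 -0.0026] 0.3382798756075835
```

View pics/ov1.png

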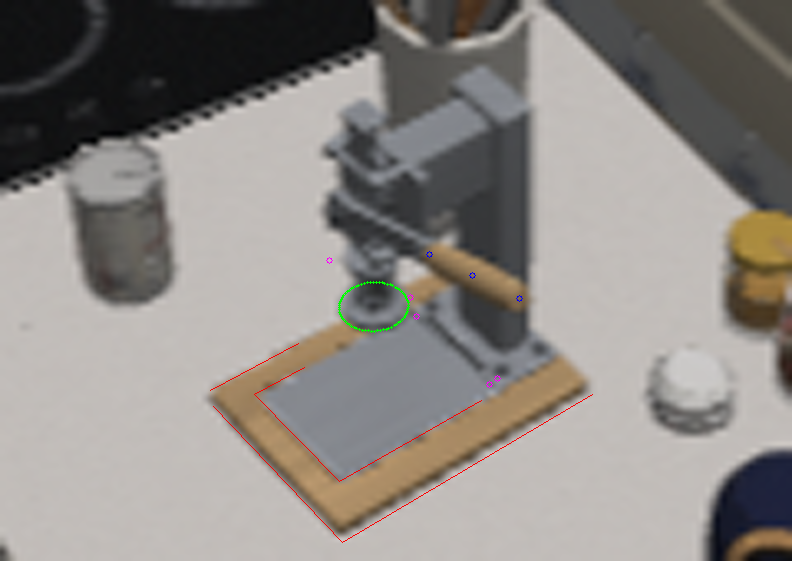

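The overlay agrees with the press to about a pixel: bed front edge (255,393)–(340,480), foot centre (375,303), grip tip (521,298). I take the press as (0.556, 0.1455, yaw 0.105) with the lever near its top. The mould is at (0.472, -0.294, yaw 0.231), and its lid height came out at 57 mm when left free. Next is the approach, with the tool tilted 45°.

```bash
cat >> h.py <<'E'
MO=(.472,-.294,.231);PR=(.556,.1455,.105)
def tool(yaw,tau=np.pi/4):
    ex=np.array([np.cos(yaw),np.sin(yaw),0]);ey=np.array([-np.sin(yaw),np.cos(yaw),0]);ez=np.array([0,0,1.])
    z=np.sin(tau)*ex-np.cos(tau)*ez;return np.c_[np.cross(ey,z),ey,z]
def cur():
    o=monitor.observe();return o["ee_pos"],R.from_rotvec(o["orientation"]).as_matrix(),o
def plan(*wps):
    """each wp (pos or None, Rot or None): turn first (tool axes), then shift (new tool axes)"""
    p,r,o=cur();print("t",round(o["time"],2),"p",p,"q",o["joint_positions"])
    for P,Q in wps:
        if Q is not None:
            v=R.from_matrix(r.T@Q).as_rotvec();print("turn",v,"rows>=",np.linalg.norm(v)/.15);r=Q
        if P is not None: d=r.T@(P-p);print("shift",d,"norm",np.linalg.norm(d));p=P
def wp(fr,l): return place([l],*fr)[0]
E
python3 - <<'E'
from h import *
Q=tool(MO[2]);G=wp(MO,[-.035,0,.035])-.006*Q[:,2]
print("G",G,"ytool now",cur()[1])
plan((np.array([.33,.16,.30]),None),(G-.13*Q[:,2],None),(None,Q),(G,None))
for n,uv in(("tin",[115,280]),("jug",[690,412])):
    px=(np.array(uv)+.5)/6.6-.5+[175,145]; print(n,ls(lambda p:proj([p[0],p[1],0])[0]-px,[.5,0]).x)
E
```

```text
G [ 0.4338 -0.303   0.0392] ytool now [[-0.9608  0.2771 -0.    ]
 [ 0.2771  0.9608 -0.0001]
 [-0.     -0.0001 -1.    ]]
t 0.45 p [0.1385 0.4804 0.2563] q [ 1.29    0.2129 -0.0345  1.3235 -0.      1.5708]
shift [-0.2727 -0.2548 -0.0437] norm 0.3757735360863133
shift [-0.1479 -0.4611  0.1689] norm 0.5128308389010613
turn [-0.201  -0.7678 -0.4849] rows>= 6.200883078961812
shift [ 0.   -0.    0.13] norm 0.13
tin [0.4466 0.3834]
jug [0.7565 0.0212]
```

```bash
python3 steer.py '[[0.085,-0.034,-0.032,-0.0055,0,0,0],[0.085,-0.034,-0.032,-0.0055,0,0,0],[0.085,-0.034,-0.032,-0.0055,0,0,0],[0.085,-0.034,-0.032,-0.0055,0,0,0],[0.085,-0.034,-0.032,-0.0055,0,0,0],[0.085,-0.034,-0.032,-0.0055,0,0,0],[0.085,-0.034,-0.032,-0.0055,0,0,0],[0.085,-0.034,-0.032,-0.0055,0,0,0]]' | tail -3
python3 steer.py '[[0.085,-0.015,-0.046,0.017,0,0,0],[0.085,-0.015,-0.046,0.017,0,0,0],[0.085,-0.015,-0.046,0.017,0,0,0],[0.085,-0.015,-0.046,0.017,0,0,0],[0.085,-0.015,-0.046,0.017,0,0,0],[0.085,-0.015,-0.046,0.017,0,0,0],[0.085,-0.015,-0.046,0.017,0,0,0],[0.085,-0.015,-0.046,0.017,0,0,0],[0.085,-0.015,-0.046,0.017,0,0,0],[0.085,-0.015,-0.046,0.017,0,0,0]]' | tail -3
python3 - <<'E'
from h import *
Q=tool(MO[2]);G=wp(MO,[-.035,0,.035])-.006*Q[:,2]
plan((None,Q),(G-.1*Q[:,2],None),(G,None))
t=get_image("top");print(t.std())
E
```

```text
wrist_force: [1.3, 1.5, -0.5]
opening: 0.085
gripper_force: 0.0
wrist_force: [1.6, 0.0, 1.4]
opening: 0.0849
gripper_force: 0.0
t 2.25 p [ 0.345  -0.3073  0.1365] q [-0.7277  0.1945 -0.368   1.0077  0.0001 -0.4464]
turn [-0.2014 -0.7672 -0.4854] rows>= 6.199504042976928
shift [ 0.007  -0.0161  0.0306] norm 0.03528172342900188
shift [-0.   0.   0.1] norm 0.1
2.6773284739176177
```

```bash
python3 steer.py '[[0.085,0,0,0,-0.0252,-0.0959,-0.0607],[0.085,0,0,0,-0.0252,-0.0959,-0.0607],[0.085,0,0,0,-0.0252,-0.0959,-0.0607],[0.085,0,0,0,-0.0252,-0.0959,-0.0607],[0.085,0,0,0,-0.0252,-0.0959,-0.0607],[0.085,0,0,0,-0.0252,-0.0959,-0.0607],[0.085,0,0,0,-0.0252,-0.0959,-0.0607],[0.085,0,0,0,-0.0252,-0.0959,-0.0607],[0.085,0.007,-0.016,0.03,0,0,0],[0.085,0,0,0,0,0,0]]' | tail -3
python3 - <<'E'
from h import *
Q=tool(MO[2]);G=wp(MO,[-.035,0,.035])-.006*Q[:,2]
plan((None,Q),(G,None))
t=get_image("top");print(t.std());cv2.imwrite("pics/t2.png",t)
im=get_image("scene")
cv2.imwrite("pics/s2.png",cv2.resize(im[200:325,190:340],None,fx=4,fy=4,interpolation=cv2.INTER_CUBIC))
E
```

```text
wrist_force: [-0.4, 0.6, -0.1]
opening: 0.0846
gripper_force: 0.0
t 3.3 p [ 0.3651 -0.3173  0.1087] q [-1.1452  0.1694 -0.7448  0.4683  0.7661 -1.2988]
turn [ 0.0018 -0.0011 -0.0021] rows>= 0.019797337936875548
shift [-0.0005 -0.0018  0.0988] norm 0.09878991743389016
2.6749667885145554
```

View pics/s2.png

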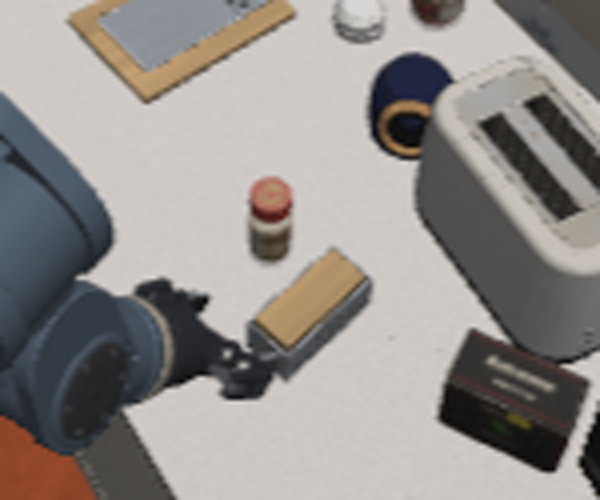

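The gripper hangs in front of the mould's near end (fingers at (243,370), mould at (310,310)), clear of the jar at (270,220). I'll go in and grip.

```bash
python3 steer.py '[[0.085,0,-0.002,0.025,0,0,0],[0.085,0,0,0.025,0,0,0],[0.085,0,0,0.025,0,0,0],[0.085,0,0,0.023,0,0,0],[0.085,0,0,0,0,0,0]]' 90; python3 steer.py '[[0.03,0,0,0,0,0,0],[0.03,0,0,0,0,0,0],[0.03,0,0,0,0,0,0],[0.03,0,0,0,0,0,0],[0.03,0,0,0,0,0,0],[0.03,0,0,0,0,0,0],[0.03,0,0,0,0,0,0]]' 90
```

```text
time: 3.9
ee_pos: [0.4334, -0.3014, 0.041]
orientation: [-0.275, 2.344, 0.116]
wrist_force: [-0.1, 0.9, 0.9]
opening: 0.0849
gripper_force: 0.0
time: 4.6
ee_pos: [0.4328, -0.3038, 0.0432]
orientation: [-0.273, 2.342, 0.111]
wrist_force: [-2.2, 0.7, 6.6]
opening: 0.0566
gripper_force: 95.9
```

```bash
cat >> h.py <<'E'
def held(loc,zb):  # tool pose putting the held mould at press-local loc, underside at zb ; grasp geometry below
    l=L0+np.array([loc[0],loc[1],zb]);return wp(PR,l)
_d=np.array([.4328,-.3038,.0432])-[MO[0],MO[1],0];_c,_s=np.cos(MO[2]),np.sin(MO[2])
L0=np.array([_c*_d[0]+_s*_d[1],-_s*_d[0]+_c*_d[1],_d[2]])
E
python3 - <<'E'
from h import *
p,r,o=cur();print("L0",L0)
plan((p+[0,0,.15],None),(held((-.14,-.12),.15),None),(None,tool(PR[2])),(held((-.12,0),.04),None),(held((0,0),.04),None),(held((0,0),.025),None))
E
```

```text
L0 [-0.0404 -0.0006  0.0432]
t 4.6 p [ 0.4328 -0.3038  0.0432] q [-0.9853  0.3056 -0.8219  0.1078  0.7255 -1.0887]
shift [-0.1062 -0.0002 -0.106 ] norm 0.15
shift [-0.0206  0.3122  0.02  ] norm 0.31354639276502627
turn [0.0884 0.001  0.0902] rows>= 0.8420145916827373
shift [0.0636 0.12   0.0919] norm 0.16401219466856723
shift [-0.0849 -0.      0.0849] norm 0.12000000000000012
shift [0.0106 0.     0.0106] norm 0.014999999999999984
```

```bash
python3 steer.py '[[0.03,-0.011,0,-0.011,0,0,0],[0.03,-0.019,0,-0.019,0,0,0],[0.03,-0.019,0,-0.019,0,0,0],[0.03,-0.019,0,-0.019,0,0,0],[0.03,-0.019,0,-0.019,0,0,0],[0.03,-0.019,0,-0.019,0,0,0],[0.03,0,0,0,0,0,0]]' 110; python3 steer.py '[[0.03,-0.001,0.02,0.001,0,0,0],[0.03,-0.002,0.035,0.002,0,0,0],[0.03,-0.002,0.035,0.002,0,0,0],[0.03,-0.002,0.035,0.002,0,0,0],[0.03,-0.002,0.035,0.002,0,0,0],[0.03,-0.002,0.035,0.002,0,0,0],[0.03,-0.002,0.035,0.002,0,0,0],[0.03,-0.002,0.035,0.002,0,0,0],[0.03,-0.002,0.035,0.002,0,0,0],[0.03,0,0.012,0,0,0,0]]'
python3 - <<'E'
from h import *
plan((None,tool(PR[2])),(held((-.12,0),.04),None),(held((0,0),.04),None),(held((0,0),.025),None))
im=get_image("scene")
cv2.imwrite("pics/s3.png",cv2.resize(im[140:290,160:320],None,fx=4,fy=4,interpolation=cv2.INTER_CUBIC))
E
```

```text
time: 5.3
ee_pos: [0.4332, -0.3045, 0.1955]
orientation: [-0.274, 2.341, 0.107]
wrist_force: [0.6, -0.5, -4.7]
opening: 0.0566
gripper_force: 118.3
time: 6.3
ee_pos: [0.3847, 0.0037, 0.1916]
orientation: [-0.275, 2.343, 0.114]
wrist_force: [-0.6, -1.0, -6.1]
opening: 0.0565
gripper_force: 119.6
t 6.3 p [0.3847 0.0037 0.1916] q [-0.2331 -0.6021 -1.1353  0.3089  0.3237 -0.3423]
turn [ 0.0909 -0.0004  0.0909] rows>= 0.8572871693093652
shift [0.0591 0.1225 0.0942] norm 0.16545519578887422
shift [-0.0849 -0.      0.0849] norm 0.12000000000000012
shift [0.0106 0.     0.0106] norm 0.014999999999999984
```

View pics/s3.png

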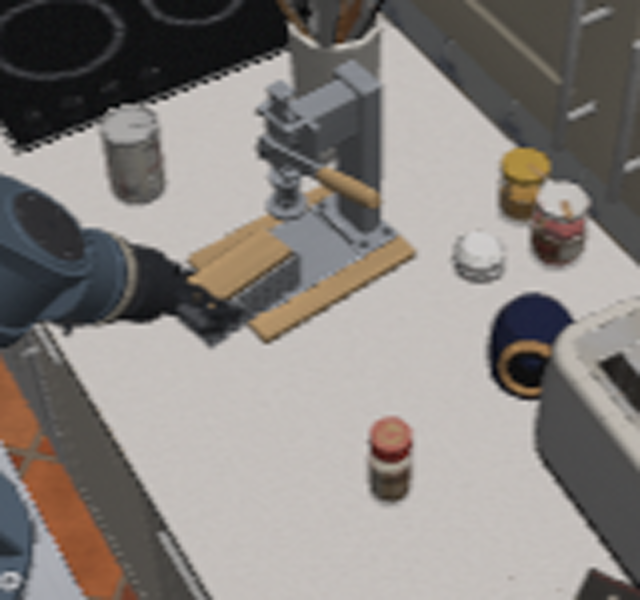

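The mould is held level (lid (190,270)–(295,240)), over the front of the board, and clear of everything. j3 is close to its limit, so I'll enter with a slightly shorter stand-off.

```bash
python3 steer.py '[[0.03,0,0,0,0.0455,0,0.0455],[0.03,0,0,0,0.0455,0,0.0455],[0.03,0.0045,0.0122,0.0108,0,0,0],[0.03,0.0045,0.0122,0.0108,0,0,0],[0.03,0.0045,0.0122,0.0108,0,0,0],[0.03,0.0045,0.0122,0.0108,0,0,0],[0.03,0.0045,0.0122,0.0108,0,0,0],[0.03,0.0045,0.0122,0.0108,0,0,0],[0.03,0.0045,0.0122,0.0108,0,0,0],[0.03,0.0045,0.0122,0.0108,0,0,0]]'
python3 - <<'E'
from h import *
plan((held((-.1,0),.042),tool(PR[2])),(held((0,0),.04),None),(held((0,0),.025),None))
E
```

```text
time: 7.35
ee_pos: [0.4275, 0.1045, 0.1465]
orientation: [-0.125, 2.41, 0.047]
wrist_force: [0.2, -0.7, -4.2]
opening: 0.0566
gripper_force: 119.8
t 7.35 p [0.4275 0.1045 0.1465] q [ 0.346  -0.3495 -1.1353  0.0714 -0.1613  0.1824]
turn [-0.0018 -0.0569 -0.001 ] rows>= 0.379574174556498
shift [0.0492 0.0267 0.0375] norm 0.06740708894220299
shift [-0.0693 -0.      0.0721] norm 0.10001999800040001
shift [0.0106 0.     0.0106] norm 0.014999999999999984
```

```bash
python3 steer.py '[[0.03,0.018,0,0.0105,0,0,0],[0.03,0.016,0,0.012,0,0,0],[0.03,0,0,0,0,0,0]]'
python3 - <<'E'
from h import *
plan((held((-.1,0),.042),tool(PR[2])),(held((0,0),.04),None),(held((0,0),.025),None))
E
```

```text
time: 7.65
ee_pos: [0.4296, 0.1096, 0.1253]
orientation: [-0.124, 2.444, 0.035]
wrist_force: [-10.5, -4.3, -8.0]
opening: 0.0566
gripper_force: 120.6
t 7.65 p [0.4296 0.1096 0.1253] q [ 0.3628 -0.2797 -1.1353  0.0384 -0.173   0.2004]
turn [-0.0092 -0.0903  0.0002] rows>= 0.6049880624526167
shift [0.0361 0.0219 0.0206] norm 0.046976806497772396
shift [-0.0693 -0.      0.0721] norm 0.10001999800040001
shift [0.0106 0.     0.0106] norm 0.014999999999999984
```

Contact at the nose of the mould, because j3's limit pushed the arm forward and tipped the tool. I'll pitch steeper to free the elbow, back off, step to the right and enter from that side, where the radius is larger.

```bash
python3 steer.py '[[0.03,0.006,-0.01,-0.006,0,0.07,0],[0.03,0.008,-0.02,-0.007,0,0.07,0],[0.03,0,-0.03,0,0,0,0],[0.03,0,-0.03,0,0,0,0],[0.03,0,-0.03,0,0,0,0],[0.03,0,0,0,0,0,0]]'
python3 - <<'E'
from h import *
plan((None,tool(PR[2])),(held((-.06,-.15),.06),None),(held((0,-.15),.042),None),(held((0,0),.04),None),(held((0,0),.025),None))
p,r,o=cur();d=p-[PR[0],PR[1],0];c,s=np.cos(PR[2]),np.sin(PR[2]);print("tcp local",c*d[0]+s*d[1],-s*d[0]+c*d[1],p[2])
im=get_image("scene")
cv2.imwrite("pics/s4.png",cv2.resize(im[140:260,165:315],None,fx=5,fy=5,interpolation=cv2.INTER_CUBIC))
E
```

```text
time: 8.25
ee_pos: [0.423, -0.0146, 0.1292]
orientation: [-0.123, 2.579, 0.028]
wrist_force: [-0.1, -0.2, -5.4]
opening: 0.0565
gripper_force: 120.2
t 8.25 p [ 0.423  -0.0146  0.1292] q [-0.1026 -0.2884 -1.0253  0.2822  0.0992 -0.1695]
turn [-0.0114 -0.2259 -0.0058] rows>= 1.5081624887346348
shift [-0.0161 -0.0053  0.0528] norm 0.05540002828703067
shift [-0.0297 -0.      0.0552] norm 0.06264183905346336
shift [0.0014 0.15   0.0014] norm 0.15001333274079343
shift [0.0106 0.     0.0106] norm 0.014999999999999984
tcp local -0.14906430992611233 -0.14530804953167248 0.12915296975753773
```

View pics/s4.png

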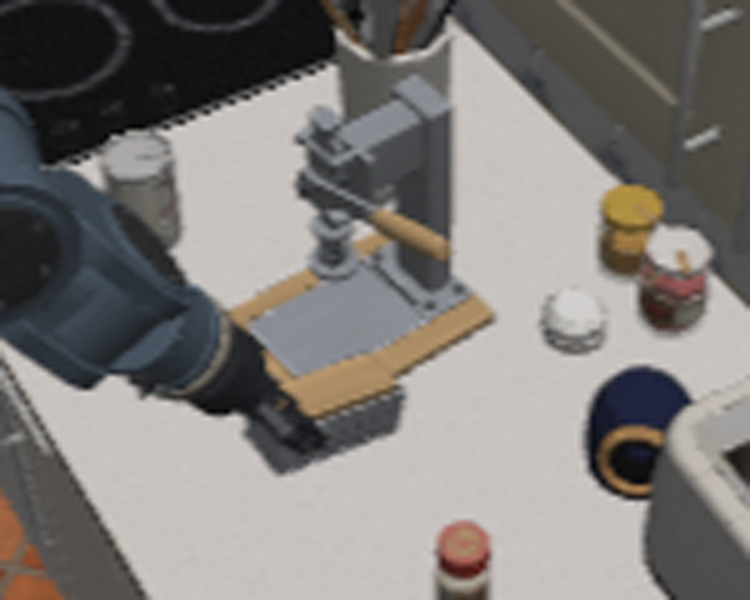

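The mould is held at (345,410), nose slightly down as expected, to the right front of the press. Everything else stands untouched.

```bash
python3 steer.py '[[0.03,-0.021,0,0.0135,0,0,0],[0.03,-0.021,0,0.0135,0,0,0],[0.03,-0.021,0,0.0135,0,0,0],[0.03,-0.01,0,0.007,-0.0057,-0.1,-0.003],[0.03,0,0,0,-0.0057,-0.126,-0.003],[0.03,0,0,0,0,0,0]]'
cat > fitm.py <<'E'
from h import *
import sys
def fit(im,p0,zb,pitch=0.,rng=2.5,it=8):
    # free: x,y,yaw,pitch,zb of the mould ; edges: lid outline + visible lower edges
    def model(p):
        Rm=R.from_euler('ZY',[p[2],p[3]]).as_matrix();W=lambda L:np.array(L)@Rm.T+[p[0],p[1],p[4]]
        t=W([[-.059,.024,.058],[.059,.024,.058],[.059,-.024,.058],[-.059,-.024,.058]]);b=W([[-.065,-.029,0],[.065,-.029,0]])
        return [(t[0],t[1]),(t[1],t[2]),(t[2],t[3]),(b[0],b[1])]
    return edgefit(im,model,list(p0)+[pitch,zb],[.1,.1,.1,.1,.02],rng=rng,it=it,prior=lambda p:[(p[4]-zb)*100,(p[3]-pitch)*3])
def loc(p):
    d=p[:2]-np.array(PR[:2]);c,s=np.cos(PR[2]),np.sin(PR[2]);return c*d[0]+s*d[1],-s*d[0]+c*d[1]
E
python3 - <<'E'
from fitm import *
plan((None,tool(PR[2])),(held((0,-.15),.045),None),(held((0,0),.04),None),(held((0,0),.025),None))
p,r,o=cur();print("F",o["wrist_force"])
# predicted mould from the grasp
d=r@(tool(MO[2]).T@(-(R.from_euler('Z',MO[2]).apply(L0))));q=p+d;print("pred",q)
im=get_image("scene").astype(float);P,e,s=fit(im,[q[0],q[1],PR[2]],q[2]);print("fit",P,e)
big=cv2.resize(im[140:260,165:315].clip(0,255).astype(np.uint8),None,fx=5,fy=5,interpolation=cv2.INTER_CUBIC)
D=lambda q:tuple(np.round((np.array(q)-[165,140]+.5)*5-.5).astype(int))
Rm=R.from_euler('ZY',P[2:4]).as_matrix()
for L in([[-.059,.024,.058],[.059,.024,.058],[.059,-.024,.058],[-.059,-.024,.058]],[[-.065,-.029,0],[.065,-.029,0]]):
    w=proj(np.array(L)@Rm.T+[P[0],P[1],P[4]])
    for a,b in zip(w,np.roll(w,-1,0)): cv2.line(big,D(a),D(b),(0,0,255),1)
cv2.imwrite("pics/s5.png",big)
E
```

```text
time: 8.9
ee_pos: [0.5076, -0.0016, 0.1242]
orientation: [-0.13, 2.389, 0.054]
wrist_force: [-2.5, 0.3, -7.1]
opening: 0.0568
gripper_force: 120.9
t 8.9 p [ 0.5076 -0.0016  0.1242] q [-0.0758 -0.1251 -1.0919 -0.1375  0.1273 -0.1353]
turn [ 0.0045 -0.0352  0.0023] rows>= 0.23708065006773357
shift [ 0.0091 -0.0094  0.0418] norm 0.04383322247713311
shift [0.0035 0.15   0.0035] norm 0.15008331019803636
shift [0.0106 0.     0.0106] norm 0.014999999999999984
F [-2.4537  0.3282 -7.0717]
pred [0.5462 0.0033 0.0796]
fit [ 0.5445  0.0031  0.1047 -0.0002  0.0793] [ 0.0151 -0.032  -0.0762 -0.2576]
```

View pics/s5.png

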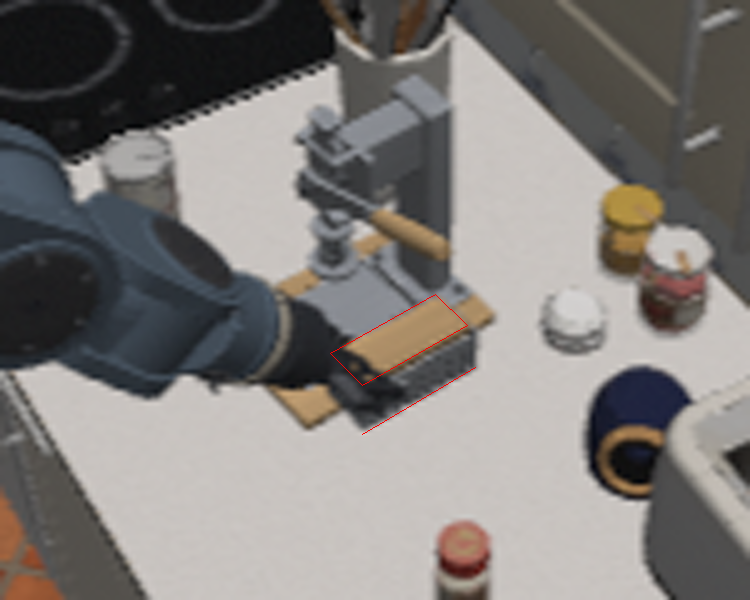

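The overlaid fit agrees with the dead-reckoned mould pose to 2 mm: lid (333,352)–(465,325), level. I'll now go down, forward and left onto the bed.

Run:
```python
from fitm import *
p,r,o=cur();yaw=R.from_euler('Z',PR[2])
for d in([.0223,0,-.037],[0,.1404,-.001],[0,0,-.017]):print(r.T@yaw.apply(d))
```

```text
[ 0.0088 -0.0001  0.0423]
[0.0004 0.1404 0.0013]
[ 0.0116 -0.      0.0125]
```

```bash
python3 steer.py '[[0.03,0.003,0,0.014,0,0,0],[0.03,0.003,0,0.014,0,0,0],[0.03,0.003,0,0.014,0,0,0],[0.03,0,0,0,0,0,0]]'; python3 steer.py '[[0.03,0,0.02,0,0,0,0],[0.03,0,0.025,0,0,0,0],[0.03,0,0.025,0,0,0,0],[0.03,0,0.025,0,0,0,0],[0.03,0,0.025,0,0,0,0],[0.03,0,0.02,0,0,0,0],[0.03,0,0,0,0,0,0]]'
python3 - <<'E'
from fitm import *
p,r,o=cur();d=tool(MO[2]).T@(-(R.from_euler('Z',MO[2]).apply(L0)));q=p+tool(PR[2])@d;print("pred",q,loc(q[:2]),o["joint_positions"])
im=get_image("scene").astype(float);P,e,s=fit(im,[q[0],q[1],PR[2]],q[2]);print("fit",P,e,loc(P))
print("rot err",R.from_matrix(r.T@tool(PR[2])).as_rotvec())
E
```

```text
time: 9.35
ee_pos: [0.5338, 0.0006, 0.0901]
orientation: [-0.131, 2.388, 0.052]
wrist_force: [-0.2, -0.7, -5.7]
opening: 0.0564
gripper_force: 120.4
time: 10.05
ee_pos: [0.5178, 0.1418, 0.0919]
orientation: [-0.134, 2.386, 0.054]
wrist_force: [0.0, 2.6, -8.0]
opening: 0.0566
gripper_force: 121.2
pred [0.5579 0.1466 0.0487] (np.float64(0.002014596666032364), np.float64(0.0009285423538104226)) [ 0.3569  0.0265 -1.0809 -0.2743 -0.1659  0.1804]
fit [0.5565 0.1468 0.105  0.     0.0487] [-0.1176  0.0027 -0.3246 -0.1026] (np.float64(0.0005936081021182608), np.float64(0.0012246042031765511))
rot err [ 0.0055 -0.0327  0.0051]
```

```bash
python3 steer.py '[[0.03,0.006,0,0.0065,0,0,0],[0.03,0.006,0,0.0065,0,0,0],[0.03,0.0035,0,0.004,0,0,0],[0.03,0,0,0,0,0,0]]'; python3 steer.py '[[0.03,0.0012,0,0.0013,0,0,0],[0.03,0.0012,0,0.0013,0,0,0],[0.03,0,0,0,0,0,0]]'
```

```text
time: 10.5
ee_pos: [0.5192, 0.1391, 0.0688]
orientation: [-0.129, 2.384, 0.051]
wrist_force: [1.2, -0.9, -3.5]
opening: 0.0567
gripper_force: 121.3
time: 10.8
ee_pos: [0.5208, 0.1395, 0.0681]
orientation: [-0.128, 2.378, 0.052]
wrist_force: [-25.0, -5.9, 39.4]
opening: 0.0564
gripper_force: 126.9
```

```bash
python3 steer.py '[[0.03,-0.0006,0,-0.0016,0,0,0],[0.03,0,0,0,0,0,0]]' 40; python3 steer.py '[[0.07,0,0,0,0,0,0],[0.085,0,0,0,0,0,0],[0.085,0,0,0,0,0,0],[0.085,0,0,0,0,0,0],[0.085,0,0,0,0,0,0],[0.085,0,0,0,0,0,0]]' 40
python3 - <<'E'
from fitm import *
p,r,o=cur();d=tool(MO[2]).T@(-(R.from_euler('Z',MO[2]).apply(L0)));q=p+tool(PR[2])@d;print("pred",q,loc(q[:2]))
im=get_image("scene").astype(float)
for zb in (.025,): P,e,s=fit(im,[q[0],q[1],PR[2]],zb);print("fit",P,e,loc(P))
E
```

```text
time: 11.0
ee_pos: [0.5191, 0.1394, 0.0681]
orientation: [-0.129, 2.381, 0.052]
wrist_force: [-14.9, -2.6, 21.1]
opening: 0.0568
gripper_force: 123.6
time: 11.6
ee_pos: [0.5179, 0.1394, 0.0664]
orientation: [-0.13, 2.384, 0.052]
wrist_force: [-1.4, 0.4, 0.3]
opening: 0.0851
gripper_force: 0.0
pred [0.558  0.1442 0.0232] (np.float64(0.0018733407497100586), np.float64(-0.0015144143333594728))
fit [ 0.5584  0.1445  0.1049 -0.0001  0.0248] [ 0.0806 -0.02   -0.098  -0.0677] (np.float64(0.002239820419065187), np.float64(-0.0012729061040898158))
```

The mould stands on the bed at press-local (+2, -1) mm and has been released. I'll retreat and work out the lever grasp.

```bash
python3 steer.py '[[0.085,0,0,-0.02,0,0,0],[0.085,0,0,-0.025,0,0,0],[0.085,0,0,-0.025,0,0,0],[0.085,-0.018,0,-0.018,0,0,0],[0.085,-0.018,-0.03,-0.018,0,0,0],[0.085,0,-0.04,0,0,0,0],[0.085,0,-0.04,0,0,0,0]]'
cat >> h.py <<'E'
AX=wp(PR,[-.022,0,.222]);EX=np.array([np.cos(PR[2]),np.sin(PR[2]),0])
def lev(a,tau=.5,d=.158,roll=1,back=0.):
    """tool pose gripping the bar at lever value a"""
    Q0=tool(PR[2],tau)@R.from_euler('Z',roll*np.pi/2).as_matrix();Q=R.from_rotvec(EX*(a-.375)).as_matrix()@Q0
    g=AX+R.from_rotvec(EX*(a-.375)).apply(np.array([np.sin(PR[2]),-np.cos(PR[2]),0])*d)
    return g-(.006+back)*Q[:,2],Q
def arc(da,**k):
    p,Q=lev(0,**k);S=R.from_rotvec(EX*da);return Q.T@(S.apply(p-AX)-(p-AX)),Q.T@EX*da
E
python3 - <<'E'
from fitm import *
im=get_image("scene").astype(float);np.save("base.npy",im)
P,e,s=fit(im,[.5584,.1445,.105],.025);print("fit",P,e,loc(P))
# lever angle from grip wood mask centroid & axis
w=wood(im);q=proj(lev(.03)[0])[0];u,v=np.round(q).astype(int);m=np.zeros(w.shape,np.uint8);m[v-10:v+10,u-11:u+14]=1
mm=((w>25)*m).astype(np.uint8);n,lab,st,ce=cv2.connectedComponentsWithStats(mm);print(st,ce)
for a in(0,.03,.06,.1):
    print(a,proj([lev(a,back=-.006)[0]])[0])
for roll in(1,-1): print("roll",roll);p,Q=lev(.03,roll=roll);plan((None,Q),(p-.1*Q[:,2],None),(p,None))
print(arc(.094),arc(.094,roll=-1))
E
```

```text
time: 12.35
ee_pos: [0.484, 0.0284, 0.1699]
orientation: [-0.132, 2.381, 0.053]
wrist_force: [0.4, 0.9, 0.1]
opening: 0.0848
gripper_force: 0.0
fit [0.5587 0.1449 0.1052 0.0001 0.0251] [-0.1557 -0.0056 -0.1233 -0.0305] (np.float64(0.002650818707175512), np.float64(-0.0008882985504813246))
[[     0      0    512    384 196476]
 [   236    182     19     13    132]] [[255.5078 191.5023]
 [243.8712 188.1212]]
0 [245.777  184.8888]
0.03 [246.0303 185.8674]
0.06 [246.2636 186.8335]
0.1 [246.5434 188.1007]
roll 1
t 12.4 p [0.4842 0.0226 0.1693] q [ 0.0075 -0.2868 -1.0605  0.0428  0.0651 -0.0712]
turn [ 0.4061 -0.0185  1.3478] rows>= 9.385363757825356
shift [-0.0678  0.097  -0.1537] norm 0.19399253238587913
shift [ 0.  -0.   0.1] norm 0.10000000000000003
roll -1
t 12.4 p [0.4842 0.0226 0.1693] q [ 0.0075 -0.2868 -1.0605  0.0428  0.0651 -0.0712]
turn [ 0.0196  0.4293 -1.7531] rows>= 12.033628817436691
shift [ 0.0678 -0.097  -0.1537] norm 0.19399253238587913
shift [-0.   0.   0.1] norm 0.10000000000000003
(array([ 0.0002, -0.0071,  0.013 ]), array([-0.    ,  0.0825,  0.0451])) (array([-0.0002,  0.0071,  0.013 ]), array([-0.    , -0.0825,  0.0451]))
```

```bash
python3 steer.py '[[0.05,0,0,0,0.0406,-0.0019,0.1348],[0.05,0,0,0,0.0406,-0.0019,0.1348],[0.05,0,0,0,0.0406,-0.0019,0.1348],[0.05,0,0,0,0.0406,-0.0019,0.1348],[0.05,0,0,0,0.0406,-0.0019,0.1348],[0.05,0,0,0,0.0406,-0.0019,0.1348],[0.05,0,0,0,0.0406,-0.0019,0.1348],[0.05,0,0,0,0.0406,-0.0019,0.1348],[0.05,0,0,0,0.0406,-0.0019,0.1348],[0.05,0,0,0,0.0406,-0.0019,0.1348]]'
python3 - <<'E'
from fitm import *
p,Q=lev(.03);plan((None,Q),(p-.1*Q[:,2],None),(p,None))
E
```

```text
time: 13.4
ee_pos: [0.4834, 0.0292, 0.1681]
orientation: [1.625, 1.974, 0.188]
wrist_force: [-0.7, 0.3, 0.2]
opening: 0.0501
gripper_force: 0.0
t 13.4 p [0.4834 0.0292 0.1681] q [ 0.2877 -0.1265 -0.7965  0.4348 -0.385   1.5728]
turn [-0.0019 -0.0036 -0.0012] rows>= 0.028694334801763994
shift [-0.0746  0.0966 -0.1526] norm 0.19543206632774934
shift [ 0.  -0.   0.1] norm 0.10000000000000003
```

```bash
python3 steer.py '[[0.05,-0.02,0,-0.04,0,0,0],[0.05,-0.02,0,-0.04,0,0,0],[0.05,-0.02,0,-0.04,0,0,0],[0.05,-0.0146,0.02,-0.0326,0,0,0],[0.05,0,0.036,0,0,0,0],[0.05,0,0.04,0,0,0,0],[0.05,0,0,0,0,0,0]]'
python3 - <<'E'
from fitm import *
p,Q=lev(.03);plan((None,Q),(p-.1*Q[:,2],None),(p,None))
im=get_image("scene").astype(float);b=np.load("base.npy");d=np.abs(im-b).sum(2)
print("foot patch diff",d[180:198,224:240].mean(),"grip",d[180:195,238:256].mean(),"bg",d[250:300,300:400].mean())
E
```

```text
time: 14.1
ee_pos: [0.4993, 0.0217, 0.3645]
orientation: [1.619, 1.976, 0.191]
wrist_force: [-1.3, 0.4, 0.6]
opening: 0.05
gripper_force: 0.0
t 14.1 p [0.4993 0.0217 0.3645] q [ 0.2552 -0.2076 -0.3513  0.9454 -0.3698  1.5358]
turn [ 0.0021 -0.004   0.0031] rows>= 0.036131348506974116
shift [ 0.0005 -0.0037 -0.0004] norm 0.003758030031545687
shift [ 0.  -0.   0.1] norm 0.10000000000000003
foot patch diff 7.21875 grip 2.2 bg 2.3882
```

```bash
python3 steer.py '[[0.05,0,-0.0037,0.025,0,0,0],[0.05,0,0,0.035,0,0,0],[0.05,0,0,0.04,0,0,0],[0.05,0,0,0,0,0,0]]'; python3 steer.py '[[0.0,0,0,0,0,0,0],[0.0,0,0,0,0,0,0],[0.0,0,0,0,0,0,0],[0.0,0,0,0,0,0,0]]' 40
python3 - <<'E'
from fitm import *
p,Q=lev(.03);plan((p,Q))
im=get_image("scene").astype(float);b=np.load("base.npy");d=np.abs(im-b).sum(2)
print("foot rows",np.round(d[176:200,224:240].mean(1)),np.round(d[160:175,222:236].mean(1)))
E
```

```text
time: 14.55
ee_pos: [0.5418, -0.0057, 0.273]
orientation: [1.622, 1.982, 0.181]
wrist_force: [-1.8, -0.4, 0.3]
opening: 0.0499
gripper_force: 0.0
time: 14.95
ee_pos: [0.5447, -0.0035, 0.2811]
orientation: [1.617, 1.975, 0.194]
wrist_force: [12.7, 1.3, -3.2]
opening: 0.0207
gripper_force: 40.4
t 14.95 p [ 0.5447 -0.0035  0.2811] q [ 0.1655 -0.1172 -0.4957  0.6791 -0.3266  1.4512]
turn [ 0.0047 -0.0042  0.0029] rows>= 0.04611216287365421
shift [0.0004 0.0014 0.0015] norm 0.0020899894128723175
foot rows [146. 128. 104. 111. 124. 122. 176. 125. 133. 182. 273. 292. 247. 169.
  96.  16.  10.  10.   9.   9.  31.  62.  57.  41.] [294. 278. 266. 251. 266. 262. 218. 189. 200. 233. 267. 289. 274. 232.
 221.]
```

```bash
python3 steer.py '[[0.0,0,0.0044,-0.004,0,-0.0352,-0.0192],[0,0,0,0,0,0,0]]'; python3 -c "
from h import *
p,r,o=cur();d=p-AX;ey=np.array([-EX[1],EX[0],0]);print('angle',.375-np.arctan2(d[2]-.006*.88,-d@ey))
plan(lev(0))"
```

```text
time: 15.2
ee_pos: [0.5448, -0.0016, 0.2851]
orientation: [1.59, 1.966, 0.152]
wrist_force: [-6.7, -1.7, 2.0]
opening: 0.0203
gripper_force: 41.8
angle -0.004197666422740165
t 15.2 p [ 0.5448 -0.0016  0.2851] q [ 0.1948 -0.111  -0.4868  0.6906 -0.3773  1.457 ]
turn [0.0012 0.0058 0.0097] rows>= 0.07580965785605506
shift [0.0002 0.0013 0.0011] norm 0.0016737239075637366
```

```bash
python3 steer.py '[[0.0,0.0002,-0.0071,0.013,0,0.0825,0.0451],[0.0,0.0002,-0.0071,0.013,0,0.0825,0.0451],[0.0,0.0002,-0.0071,0.013,0,0.0825,0.0451],[0.0,0.0002,-0.0071,0.013,0,0.0825,0.0451],[0.0,0.0002,-0.0071,0.013,0,0.0825,0.0451],[0.0,0.0002,-0.0071,0.013,0,0.0825,0.0451],[0.0,0.0002,-0.0071,0.013,0,0.0825,0.0451],[0.0,0.0002,-0.0071,0.013,0,0.0825,0.0451],[0,0,0,0,0,0,0]]'
cat > ang.py <<'E'
from h import *
p,r,o=cur();a=[]
ey=np.array([-EX[1],EX[0],0]);d=p+.006*r[:,2]-AX
an=.375-np.arctan2(d[2],-d@ey);print("lever est",an,"radius",np.hypot(d[2],d@ey),"x off",d@EX)
plan(lev(an),lev(.75),lev(0))
E
python3 ang.py
```

```text
time: 16.1
ee_pos: [0.5473, -0.0071, 0.1698]
orientation: [2.064, 2.092, 0.931]
wrist_force: [12.2, 8.1, 0.5]
opening: 0.0207
gripper_force: 45.0
lever est 0.7409701444495955 radius 0.15942926829833035 x off 0.0001952561299318617
t 16.1 p [ 0.5473 -0.0071  0.1698] q [-0.2675  0.0659 -0.6037  0.517   0.4943  1.3877]
turn [ 0.0007 -0.0084  0.0011] rows>= 0.05651416807157628
shift [ 0.0015 -0.0002 -0.0001] norm 0.0014918607012951398
turn [-0.      0.0079  0.0043] rows>= 0.060199037002696666
shift [-0.0001 -0.0007  0.0013] norm 0.0014275043753921679
turn [ 0.     -0.6582 -0.3596] rows>= 4.999999999999999
shift [-0.0388  0.0523 -0.0958] norm 0.11580637393516208
```

```bash
python3 steer.py '[[0,0.0001,-0.001,0.002,0,0.012,0.0065],[0,0,0,0,0,0,0]]'; python3 steer.py '[[0.0,0.0012,0.0071,-0.013,0,-0.0825,-0.0451],[0.0,0.0012,0.0071,-0.013,0,-0.0825,-0.0451],[0.0,0.0012,0.0071,-0.013,0,-0.0825,-0.0451],[0.0,0.0012,0.0071,-0.013,0,-0.0825,-0.0451],[0.0,0.0012,0.0071,-0.013,0,-0.0825,-0.0451],[0.0,0.0012,0.0071,-0.013,0,-0.0825,-0.0451],[0.0,0.0012,0.0071,-0.013,0,-0.0825,-0.0451],[0.0,0.0012,0.0071,-0.013,0,-0.0825,-0.0451],[0,0.0001,0.001,-0.002,0,-0.012,-0.0065],[0,0,0,0,0,0,0]]'; python3 ang.py
```

```text
time: 16.3
ee_pos: [0.5475, -0.0067, 0.1692]
orientation: [2.068, 2.092, 0.941]
wrist_force: [-1.7, -6.0, 13.8]
opening: 0.0204
gripper_force: 47.3
time: 17.3
ee_pos: [0.5454, -0.0014, 0.2863]
orientation: [1.589, 1.964, 0.152]
wrist_force: [-0.6, -4.9, 2.7]
opening: 0.0203
gripper_force: 45.9
lever est -0.009546206036956328 radius 0.15847353392980718 x off -0.0010605027752908103
t 17.3 p [ 0.5454 -0.0014  0.2863] q [ 0.1958 -0.1114 -0.4852  0.691  -0.3786  1.4572]
turn [ 0.0029 -0.0015  0.0051] rows>= 0.04051994149714089
shift [0.0005 0.0009 0.0005] norm 0.0011790284928731222
turn [-0.      0.6666  0.3641] rows>= 5.063641373579709
shift [-0.0471 -0.0515  0.0942] norm 0.11720931373789559
turn [ 0.     -0.6582 -0.3596] rows>= 4.999999999999999
shift [-0.0388  0.0523 -0.0958] norm 0.11580637393516208
```

```bash
python3 steer.py '[[0.05,0,0,0,0,0,0],[0.05,0,0,0,0,0,0],[0.05,0,0,-0.03,0,0,0],[0.05,0,0,-0.035,0,0,0],[0.05,0,0,-0.035,0,0,0],[0.05,0,0,0,0,0,0]]'
python3 - <<'E'
from h import *
im=np.mean([get_image("scene").astype(float) for _ in range(2)],0);np.save("k1.npy",im);b=np.load("base.npy")
np.set_printoptions(linewidth=200)
for n,i in(("b",b),("k1",im)):
    g=i.mean(2);print(n,"foot",np.round(g[176:206,229:234].mean(1)).astype(int));print("   ram",np.round(g[155:176,227:231].mean(1)).astype(int))
d=np.abs(im-b).sum(2);print(np.round(d[156:206:2,218:246:2]).astype(int))
E
```

```text
time: 17.9
ee_pos: [0.4939, 0.0264, 0.3704]
orientation: [1.59, 1.963, 0.159]
wrist_force: [0.2, -0.1, 0.1]
opening: 0.0504
gripper_force: 0.0
b foot [ 87  94  86  61  58  59 116 113  85 104 138 103  71  69  67  71  69 119 136  87 123 136 135 133 116  94  87  76  62  56]
   ram [192 194 193 193 193 194 160 147 142 129 113  72  62  79  90  90  80  66  64  81 100]
k1 foot [ 89 105  90  60  58  60 110 116  79  67  94 112 136  85  59  60  79  81  90 135 128  84 132 132 115  94  89  92  78  73]
   ram [175 167  72  38  38 112 157 154 136 149 135 123  91  77  90  88  80  66  64  77  86]
[[ 72 178 355 472 276  22 182 380 140  20   0   2   2   2]
 [456 462 469 470 468 466 461 374  50   3   0   2   0   2]
 [460 470 470 478  99 158 447 416  81   2   1   0   4   2]
 [471 474 474 152   2   5  20 392  46  80   3   3   2   0]
 [503 470 312   4  32  82   1  91 100 132 190   2   2   4]
 [489 466  93   2   6 153 228  92 194 258  47   2   4   2]
 [473 480 293   2   2   0  26 108   2  33  58   2   3   2]
 [355 499 461   4   2   2  16  44  26   3   2   1   4   4]
 [175 468 472 157   2   2   0   0   1   
[... 263 characters left out ...]
5   2   4   4  15   2 100 126  34  22  40  72 154]
 [  3   1   1   3  19  20  24   2   1  30 150  82  84  65]
 [  4   2   2   4  70  26 186 192  70  18   2  60 100 104]
 [  2   3   4   4   2  49 234 232  18   7   1   4   4  64]
 [  1   3   2   3  20  88  43   4  22  60   1   2   3   0]
 [428  68   2   4  19  12  77  48 113  36   2   2   3   2]
 [456 440   6   0  32  78 152 154  26  49   0   1   2   6]
 [459 378 305 249  28 134  70  74 110  40   2   2   2   1]
 [340 297 323 336 130   4   9   8   9   1   2   2   2   0]
 [198 148 263 288  49   4   2   1   1   2   0   2   2   3]
 [246  78 120 244 272 166   3   1   2   2   2   3   2   2]
 [270  86  64 108  43 120  72   1   2   4   1   2   0   2]]
```

Stroke 1 moved the foot about 1.8 px (roughly 12 mm), so some 20 mm of gap is left. The foot should touch on stroke 4. I'll regrip and do strokes 2 and 3.

```bash
python3 steer.py '[[0.05,0,0,0.03,0,0,0],[0.05,0,0,0.035,0,0,0],[0.05,0,0,0.035,0,0,0],[0.0,0,0,0,0,0,0],[0.0,0,0,0,0,0,0],[0.0,0,0,0,0,0,0],[0.0,0,0,0,0,0,0]]' 40 && python3 ang.py | head -1
python3 steer.py '[[0.0,0.0002,-0.0071,0.013,0,0.0825,0.0451],[0.0,0.0002,-0.0071,0.013,0,0.0825,0.0451],[0.0,0.0002,-0.0071,0.013,0,0.0825,0.0451],[0.0,0.0002,-0.0071,0.013,0,0.0825,0.0451],[0.0,0.0002,-0.0071,0.013,0,0.0825,0.0451],[0.0,0.0002,-0.0071,0.013,0,0.0825,0.0451],[0.0,0.0002,-0.0071,0.013,0,0.0825,0.0451],[0.0,0.0002,-0.0071,0.013,0,0.0825,0.0451],[0,0.0001,-0.001,0.002,0,0.012,0.0065],[0,0,0,0,0,0,0]]' && python3 ang.py | head -1
python3 steer.py '[[0.0,0.0012,0.0071,-0.013,0,-0.0825,-0.0451],[0.0,0.0012,0.0071,-0.013,0,-0.0825,-0.0451],[0.0,0.0012,0.0071,-0.013,0,-0.0825,-0.0451],[0.0,0.0012,0.0071,-0.013,0,-0.0825,-0.0451],[0.0,0.0012,0.0071,-0.013,0,-0.0825,-0.0451],[0.0,0.0012,0.0071,-0.013,0,-0.0825,-0.0451],[0.0,0.0012,0.0071,-0.013,0,-0.0825,-0.0451],[0.0,0.0012,0.0071,-0.013,0,-0.0825,-0.0451],[0,0.0001,0.001,-0.002,0,-0.012,-0.0065],[0,0,0,0,0,0,0]]'; python3 ang.py
```

```text
time: 18.7
ee_pos: [0.5463, -0.0018, 0.2845]
orientation: [1.593, 1.965, 0.153]
wrist_force: [33.5, -6.5, -24.3]
opening: 0.0205
gripper_force: 40.7
lever est 0.002278328544615571 radius 0.15828118616974685 x off -0.00024629440900171204
time: 19.7
ee_pos: [0.5476, -0.0063, 0.169]
orientation: [2.07, 2.092, 0.943]
wrist_force: [5.5, 1.5, 7.7]
opening: 0.0206
gripper_force: 45.6
lever est 0.7474429389870796 radius 0.15894941623625028 x off 0.0005753629450273353
time: 20.7
ee_pos: [0.5456, -0.0015, 0.2861]
orientation: [1.59, 1.964, 0.151]
wrist_force: [1.9, -5.4, 4.0]
opening: 0.0204
gripper_force: 46.1
lever est -0.007942052131363286 radius 0.15857039363582848 x off -0.0009107361735752294
t 20.7 p [ 0.5456 -0.0015  0.2861] q [ 0.1957 -0.1102 -0.4843  0.6918 -0.3793  1.4581]
turn [0.0018 0.0005 0.0053] rows>= 0.037304425732044955
shift [0.0006 0.0008 0.0004] norm 0.001081396483182035
turn [-0.      0.6652  0.3634] rows>= 5.052947014209088
shift [-0.0469 -0.0514  0.0941] norm 0.1169737481360077
turn [ 0.     -0.6582 -0.3596] rows>= 4.999999999999999
shift [-0.0388  0.0523 -0.0958] norm 0.11580637393516208
```

```bash
python3 steer.py '[[0.0,0.0002,-0.0071,0.013,0,0.0825,0.0451],[0.0,0.0002,-0.0071,0.013,0,0.0825,0.0451],[0.0,0.0002,-0.0071,0.013,0,0.0825,0.0451],[0.0,0.0002,-0.0071,0.013,0,0.0825,0.0451],[0.0,0.0002,-0.0071,0.013,0,0.0825,0.0451],[0.0,0.0002,-0.0071,0.013,0,0.0825,0.0451],[0.0,0.0002,-0.0071,0.013,0,0.0825,0.0451],[0.0,0.0002,-0.0071,0.013,0,0.0825,0.0451],[0,0.0001,-0.001,0.002,0,0.012,0.0065],[0,0,0,0,0,0,0]]' && python3 ang.py | head -1
python3 steer.py '[[0.0,0.0012,0.0071,-0.013,0,-0.0825,-0.0451],[0.0,0.0012,0.0071,-0.013,0,-0.0825,-0.0451],[0.0,0.0012,0.0071,-0.013,0,-0.0825,-0.0451],[0.0,0.0012,0.0071,-0.013,0,-0.0825,-0.0451],[0.0,0.0012,0.0071,-0.013,0,-0.0825,-0.0451],[0.0,0.0012,0.0071,-0.013,0,-0.0825,-0.0451],[0.0,0.0012,0.0071,-0.013,0,-0.0825,-0.0451],[0.0,0.0012,0.0071,-0.013,0,-0.0825,-0.0451],[0,0.0001,0.001,-0.002,0,-0.012,-0.0065],[0,0,0,0,0,0,0]]'; python3 ang.py | head -1
python3 steer.py '[[0.05,0,0,0,0,0,0],[0.05,0,0,0,0,0,0],[0.05,0,0,-0.03,0,0,0],[0.05,0,0,-0.035,0,0,0],[0.05,0,0,-0.035,0,0,0],[0.05,0,0,0,0,0,0]]' | head -2
cat > look.py <<'E'
from fitm import *
import sys,glob
n=sys.argv[1];im=np.mean([get_image("scene").astype(float) for _ in range(2)],0);np.save(n+".npy",im)
b=np.load("k1.npy");np.set_printoptions(linewidth=200)
for m,i in(("k1",b),(n,im)):
    g=i.mean(2);print(m,"foot",np.round(g[184:206,229:234].mean(1)).astype(int),"ram",np.round(g[155:170,228:231].mean(1)).astype(int))
P,e,s=fit(im,[.5587,.1449,.105],.025);print("mould",loc(P),P[2]-PR[2],e)
def sh(i,j,r,c):  # vertical displacement j vs i of the patch rows r cols c (template slid in an upsampled image)
    f=8;A=cv2.resize(i.mean(2)[r[0]:r[1],c[0]:c[1]],None,fx=1,fy=f,interpolation=cv2.INTER_CUBIC).astype(np.float32)
    B=cv2.resize(j.mean(2)[r[0]-2:r[1]+7,c[0]:c[1]],None,fx=1,fy=f,interpolation=cv2.INTER_CUBIC).astype(np.float32)
    m=cv2.matchTemplate(B,A,cv2.TM_CCOEFF_NORMED).ravel();k=m.argmax();return (k/f-2)/1.186*8,m[k]
L=["k1"]+[x for x in sys.argv[2:]]
for l in L: print("foot mm since",l,sh(np.load(l+".npy"),im,(198-5,198+1+7-1),(226,237)) if 0 else sh(np.load(l+".npy"),im,(int(sys.argv[1]!='x')*0+193,206 if 0 else 205-0),(227,236)))
E
python3 look.py k3
```

```text
time: 21.7
ee_pos: [0.5474, -0.0068, 0.1692]
orientation: [2.071, 2.091, 0.94]
wrist_force: [1.9, -6.6, 10.0]
opening: 0.0206
gripper_force: 50.1
lever est 0.7453224794069465 radius 0.15937430638694974 x off 0.0003606279758095691
time: 22.7
ee_pos: [0.5454, -0.0016, 0.2866]
orientation: [1.59, 1.963, 0.15]
wrist_force: [0.1, -7.2, 4.3]
opening: 0.0207
gripper_force: 46.3
lever est -0.010600911855275563 radius 0.15876848497411636 x off -0.0010750608502157633
time: 23.3
ee_pos: [0.4939, 0.0269, 0.3711]
k1 foot [ 79  67  94 112 136  85  59  60  79  81  90 135 128  84 132 132 115  94  89  92  78  73] ram [171 170  78  38  35  90 151 156 143 142 139 129  97  65  83]
k3 foot [ 82  71  87  79  79 105 134 107  73  60  66  85  96 135 111 100 114  93  89  93  78  73] ram [171 152  68  37  38  97 161 157 142 133 119 120 139 135 132]
mould (np.float64(0.0023605036520010104), np.float64(-0.0005192246720279181)) 0.0005007964478685456 [-0.9743  0.0004 -0.2525  0.1707]
foot mm since k1 (np.float64(12.647554806070827), np.float32(0.7117438))
```

```bash
python3 steer.py '[[0.05,0,0,0.03,0,0,0],[0.05,0,0,0.035,0,0,0],[0.05,0,0,0.034,0,0,0],[0.0,0,0,0,0,0,0],[0.0,0,0,0,0,0,0],[0.0,0,0,0,0,0,0],[0.0,0,0,0,0,0,0]]' 40 && python3 ang.py | head -1
python3 steer.py '[[0.0,0.0002,-0.0071,0.013,0,0.0825,0.0451],[0.0,0.0002,-0.0071,0.013,0,0.0825,0.0451],[0.0,0.0002,-0.0071,0.013,0,0.0825,0.0451],[0.0,0.0002,-0.0071,0.013,0,0.0825,0.0451],[0.0,0.0002,-0.0071,0.013,0,0.0825,0.0451],[0.0,0.0002,-0.0071,0.013,0,0.0825,0.0451],[0.0,0.0002,-0.0071,0.013,0,0.0825,0.0451],[0.0,0.0002,-0.0071,0.013,0,0.0825,0.0451],[0,0.0001,-0.001,0.002,0,0.012,0.0065],[0,0,0,0,0,0,0]]' && python3 ang.py | head -1
python3 steer.py '[[0.0,0.0012,0.0071,-0.013,0,-0.0825,-0.0451],[0.0,0.0012,0.0071,-0.013,0,-0.0825,-0.0451],[0.0,0.0012,0.0071,-0.013,0,-0.0825,-0.0451],[0.0,0.0012,0.0071,-0.013,0,-0.0825,-0.0451],[0.0,0.0012,0.0071,-0.013,0,-0.0825,-0.0451],[0.0,0.0012,0.0071,-0.013,0,-0.0825,-0.0451],[0.0,0.0012,0.0071,-0.013,0,-0.0825,-0.0451],[0.0,0.0012,0.0071,-0.013,0,-0.0825,-0.0451],[0,0.0001,0.001,-0.002,0,-0.012,-0.0065],[0,0,0,0,0,0,0]]'|tail -3; python3 ang.py | head -1
python3 steer.py '[[0.05,0,0,0,0,0,0],[0.05,0,0,0,0,0,0],[0.05,0,0,-0.03,0,0,0],[0.05,0,0,-0.035,0,0,0],[0.05,0,0,-0.035,0,0,0],[0.05,0,0,0,0,0,0]]' | head -2
python3 look.py k4 k3
python3 - <<'E'
from h import *
v=[cv2.resize(np.load(k+".npy")[150:206,222:242].clip(0,255).astype(np.uint8),None,fx=9.5,fy=9.5,interpolation=cv2.INTER_CUBIC) for k in("base","k1","k3","k4")]
for i in v:
    for y in range(0,56,5): cv2.line(i,(0,int((y+.5)*9.5)),(6,int((y+.5)*9.5)),(0,0,255),1)
cv2.imwrite("pics/m4.png",np.hstack(v))
E
```

```text
time: 24.1
ee_pos: [0.5454, -0.0011, 0.286]
orientation: [1.593, 1.965, 0.153]
wrist_force: [27.2, -7.1, -21.0]
opening: 0.0206
gripper_force: 40.3
lever est -0.008483129484275598 radius 0.15812512022499775 x off -0.0010698703439422311
time: 25.1
ee_pos: [0.5468, -0.0066, 0.1704]
orientation: [2.07, 2.091, 0.94]
wrist_force: [-0.6, -10.5, 11.7]
opening: 0.0203
gripper_force: 46.0
lever est 0.7389769717048353 radius 0.15868629428916423 x off -0.00015886806935308875
wrist_force: [2.3, -7.7, 1.0]
opening: 0.0203
gripper_force: 46.0
lever est -0.01701216353223145 radius 0.15843336585164686 x off -0.001648153698965333
time: 26.7
ee_pos: [0.4933, 0.0275, 0.3725]
k1 foot [ 79  67  94 112 136  85  59  60  79  81  90 135 128  84 132 132 115  94  89  92  78  73] ram [171 170  78  38  35  90 151 156 143 142 139 129  97  65  83]
k4 foot [ 82  77  79  93  77  94 110 136  99  74  71  70  96 135 112 100 114  94  89  93  77  73] ram [164 129  47  35  38 126 145 158 142 133 118  69 114 137 138]
mould (np.float64(0.002360968417956333), np.float64(-0.0005737982109638156)) 0.0004659039383185515 [-0.723   0.0003 -0.2496  0.1699]
foot mm since k1 (np.float64(12.647554806070827), np.float32(0.7248616))
foot mm since k3 (np.float64(0.0), np.float32(0.9711983))
```

View pics/m4.png

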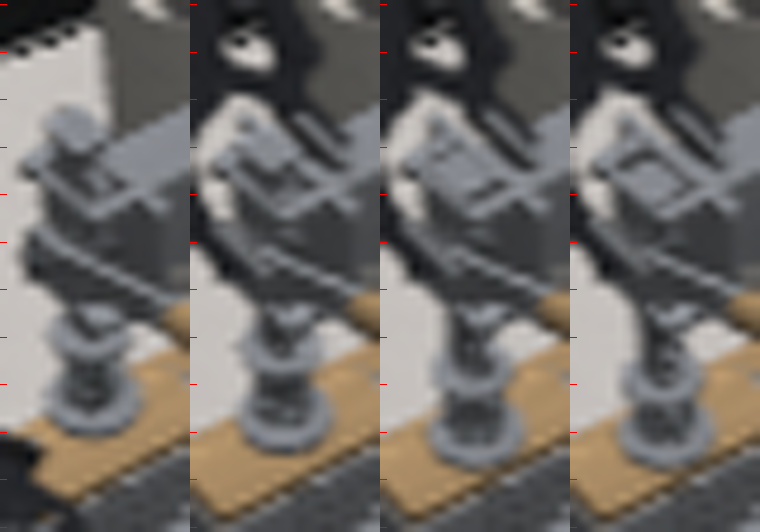

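The montage shows the flange sliding down (rows 183→185→187→188) while the foot's rim stays put between strokes 3 and 4. So the foot touched on stroke 3, and stroke 4 was the first squeeze: the flange-to-rim gap went 7.7→7.1→6.2 px, or about 4 then 9 mm. One more full stroke is due.

```bash
python3 steer.py '[[0.05,0,0,0.03,0,0,0],[0.05,0,0,0.035,0,0,0],[0.05,0,-0.001,0.036,0,0,0],[0.0,0,0,0,0,0,0],[0.0,0,0,0,0,0,0],[0.0,0,0,0,0,0,0],[0.0,0,0,0,0,0,0]]' 40 && python3 ang.py | head -1
python3 steer.py '[[0.0,0.0002,-0.0071,0.013,0,0.0825,0.0451],[0.0,0.0002,-0.0071,0.013,0,0.0825,0.0451],[0.0,0.0002,-0.0071,0.013,0,0.0825,0.0451],[0.0,0.0002,-0.0071,0.013,0,0.0825,0.0451],[0.0,0.0002,-0.0071,0.013,0,0.0825,0.0451],[0.0,0.0002,-0.0071,0.013,0,0.0825,0.0451],[0.0,0.0002,-0.0071,0.013,0,0.0825,0.0451],[0.0,0.0002,-0.0071,0.013,0,0.0825,0.0451],[0,0.0001,-0.001,0.002,0,0.012,0.0065],[0,0,0,0,0,0,0]]' && python3 ang.py | head -1
python3 steer.py '[[0.0,0.0012,0.0071,-0.013,0,-0.0825,-0.0451],[0.0,0.0012,0.0071,-0.013,0,-0.0825,-0.0451],[0.0,0.0012,0.0071,-0.013,0,-0.0825,-0.0451],[0.0,0.0012,0.0071,-0.013,0,-0.0825,-0.0451],[0.0,0.0012,0.0071,-0.013,0,-0.0825,-0.0451],[0.0,0.0012,0.0071,-0.013,0,-0.0825,-0.0451],[0.0,0.0012,0.0071,-0.013,0,-0.0825,-0.0451],[0.0,0.0012,0.0071,-0.013,0,-0.0825,-0.0451],[0,0.0001,0.001,-0.002,0,-0.012,-0.0065],[0,0,0,0,0,0,0]]'|tail -3; python3 ang.py | head -1
python3 steer.py '[[0.05,0,0,0,0,0,0],[0.05,0,0,0,0,0,0],[0.05,0,0,-0.03,0,0,0],[0.05,0,0,-0.035,0,0,0],[0.05,0,0,-0.035,0,0,0],[0.05,0,0,0,0,0,0],[0.05,0,0,0,0,0,0]]' | head -2
python3 look.py k5 k4; python3 -c "
from h import *
a,b=np.load('k4.npy'),np.load('k5.npy');print('grip change',np.abs(a-b).sum(2)[180:195,240:256].mean())"
```

```text
time: 27.5
ee_pos: [0.5454, -0.0012, 0.2858]
orientation: [1.592, 1.964, 0.154]
wrist_force: [28.9, -4.6, -17.8]
opening: 0.0207
gripper_force: 40.2
lever est -0.006672555250180845 radius 0.15815637312078457 x off -0.001004273917928072
time: 28.5
ee_pos: [0.547, -0.0065, 0.1701]
orientation: [2.069, 2.091, 0.942]
wrist_force: [4.3, -6.1, 11.6]
opening: 0.021
gripper_force: 45.5
lever est 0.7409351290847371 radius 0.15875844968896108 x off -2.6358834521711047e-05
wrist_force: [9.0, -8.6, -1.3]
opening: 0.0203
gripper_force: 46.1
lever est -0.013720079352868342 radius 0.15860051833066133 x off -0.001478398270404276
time: 30.2
ee_pos: [0.4932, 0.0265, 0.3677]
k1 foot [ 79  67  94 112 136  85  59  60  79  81  90 135 128  84 132 132 115  94  89  92  78  73] ram [171 170  78  38  35  90 151 156 143 142 139 129  97  65  83]
k5 foot [ 80  75  89  78  88  76  79 104 134 103  71  69  81 135 112 100 114  94  88  93  78  73] ram [139 171 133  47  34  42 121 135 127 132 117  68  59 127 138]
mould (np.float64(0.0023853642563994807), np.float64(-0.0005404309311756916)) 0.0004918275590494597 [-0.9732  0.     -0.2513  0.1698]
foot mm since k1 (np.float64(12.647554806070827), np.float32(0.7324378))
foot mm since k4 (np.float64(0.8431703204047218), np.float32(0.94121504))
grip change 1.7625
```

The flange-to-rim gap is now 5.2 px against 7.7 px hanging free, so the spring is squeezed about 17 mm. The foot and mould haven't moved and the handle is up. Handing in.

```bash
python3 -c "
from bench import manip, monitor, get_image, camera_model, close_job
print(close_job())"
```

```text
the job is handed in; nothing more can be done
None
```

The job is handed in at about 30 s of the 72 s: the mould stands lengthways on the bed within about 3 mm of centre, the foot met the lid on the third stroke and two more squeezed the spring to about 17 mm, the handle is up and I saw none of the bystanders move; on the way in the mould's nose bumped the press once at about 10 N, and because the top camera was blank, positions come from the scene camera alone, and I got no result back.

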